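# Change the jar at the back of the condiment caddy

### The arm

A 6-joint arm with a two-finger parallel gripper is mounted at the origin on a cart in front of the work surface, level with it; the furniture and walls round the work are solid. World frame = base frame: x ahead of the robot, y to its left, z up, the work surface at z = 0. Lengths are in m, angles in degrees, forces in N, time in s.
With the tool pointing down it reaches from about 0.4 to 0.825 m from the base axis. Payload 7 kg.
Tool frame: the origin (TCP) lies midway between the tips of the shut fingers; the grasp point (between the pads) lies 19 mm behind it; z points along the fingers, y is the line along which they close (so a half turn about z gives the same grasp; the last joint's range is limited). The gripper opens to 88 mm and grips with 3 to 60 N. Pads are 19 mm wide; open, the fingers measure 130 mm over their backs; the gripper's body (78 mm by 193 mm) begins 47 mm behind the grasp point.
Start: joints at [85.72, 20.546, 0.682, 0, -70.136, -16.507], TCP at [0.24, 0.631, 0.227] pointing down, gripper open.
Joint ranges: [-176.03, 176.03], [-82.01, 121.73], [-58.28, 71.71], [-173.87, 95.51], [-174.79, -0.11], [-173.66, 173.66]. Speed limits (degrees/s): [136.94, 136.94, 172.46, 180, 180, 180].

### API

Orientations are given as [roll, pitch, yaw] about the fixed x, y, z axes, in that order (R = Rz(yaw) Ry(pitch) Rx(roll)).
In Python, from plant import ctrl gives the robot as it stands.
- The arm moves only by the tool step_arm, never from a script. Its argument "rows" is a list of rows, each a list of 3 entries, a list of its own where there are three numbers: the closure, from 0 (fully open) to 1 (shut), then the shift along the world's x, y, z in mm, then the turn, a rotation vector about the world's x, y, z in rad. A call has exactly 5 rows; each row is the pose to reach, as a shift and turn from the pose commanded when the call began; what a row does not reach only later rows make up. A row lasts 1/12 s, in which the tool goes at most 41.7 mm and 7.16 degrees, less where a joint would pass 70% of its speed; a pose out of reach is approached as far as the arm can. A call with a gripper value outside its range is refused whole. The fingers move at their own pace and stop on an object; the grip force is fixed at half the most. Time passes only in rows, so rows that repeat a pose let the fingers close, or fill a call up. It gives the time, the measured TCP pose, the force, the opening and the grip force at its end, in the units of the state.
- ctrl.get_obs(): the state, without advancing time (a new reading comes with each control period).
- ctrl.snapshot(name): name is "scene" or "top"; returns the picture (480x640x3 uint8, red, green, blue); there is no depth.
- ctrl.camera_model(name): a dict with "intrinsics" (3x3 intrinsics, pixels), "R" (3x3) and "t" (3): a world point X has camera coordinates R X + t. Camera axes: x right, y down, z forward; pixel columns grow to the right and rows downward; lengths in m; the calibration is good to about 2 mm. A picture is of the moment at which its call begins. camera_model takes no time and is no camera call.
- ctrl.close_job(): hands the job in; it is judged then, once.
The state is a dict: "clock": time; "joint_pos": joint angles; "qvel": joint speeds; "tau": joint torques, N m; "tool_pos": TCP position; "orientation": TCP orientation; "force": force on the tool from outside, world axes, zero at the start; "moment": the same for the moment, N m; "opening": finger opening in m; "gripper_force": force on a finger pad.
Only numpy, scipy, OpenCV 4.12 (cv2) and the standard library are available. Lean on these libraries where they do the work, as an engineer would, in place of code of your own. Each camera call takes 0.05 s, during which the arm holds its last target. There are 200 camera calls.

### The job

Change the condiment caddy over from breakfast to lunch: the jam jar at its back has to come out and the mustard jar from the chopping board goes into the same compartment. First lift out the tall things that stand right beside and right in front of the jam and stand them on the chopping board, then stand the jam jar on the board, put the mustard in its place, and put each tall thing back upright into the compartment it came from. Tip nothing over and leave the herb jar, the food tin and the stone figure alone.

Things in the scene. Friction and masses are not known exactly. Their poses are not given: they have to be found in the camera images.
- caddy: Low pale wooden caddy, 158 x 158 mm, fixed; 2 x 2 open compartments, each 70 mm square, centres at +-38 mm along its own x and y; walls 6 mm thick, tops at 34 mm, floor at 8 mm. Origin: centre of its underside; +x is its back (away from the robot, within 0.25 rad), +y its left. Holds the jam jar (in a back compartment) and the three tall things in any order; wire grips front and back stick out 16 mm.
- board: Wooden chopping board lying left of the caddy, fixed, 355 mm (own x) x 375 mm (own y), 20 mm thick. Origin: centre of its underside; x points away from the robot, y to the left. A wall cabinet hangs over its back third, underside 460 mm above the worktop; the front half is clear of it. The mustard jar stands on it at the start.
- pepper_mill: Tall pepper mill of dark turned wood with a small steel knob on top, 196 mm high, foot 54 mm across, waist 35 mm; round head 47 mm across between 146 and 168 mm above its foot, where it is best gripped. Origin: centre of its foot, z up. 0.26 kg, round about z.
- oil_bottle: Tall green glass oil bottle with pale label and steel pouring spout, 228 mm high, round body 52 mm across up to 118 mm, straight neck 27 mm across from 158 to 192 mm above its foot, where it is best gripped. Origin: centre of its foot, z up. 0.30 kg.
- vinegar_bottle: Amber glass vinegar bottle with pale label and cork, 182 mm high, round body 54 mm across up to 90 mm, straight neck 25 mm across from 126 to 158 mm above its foot (lip 29 mm across at 159 to 164 mm), where it is best gripped. Origin: centre of its foot, z up. 0.28 kg.
- jam_jar: Low jar of red jam with a yellow lid, 78 mm high, 42 mm across the glass (lid 47 mm); stands in a back compartment of the caddy. Best gripped from above at 50 to 60 mm above its foot, the fingertips staying over the 34 mm high compartment walls. Origin: centre of its foot, z up. 0.21 kg.
- mustard_jar: Low jar of yellow mustard with a dark brown lid, 80 mm high, 42 mm across the glass, lid 46 mm across (upper 11 mm); stands on the chopping board. Best gripped at 50 to 60 mm above its foot. Origin: centre of its foot, z up. 0.21 kg.
- herb_jar: Bystander: herb jar with dark cap and green label, 44 mm across, 105 mm high, behind the caddy. Origin: centre of its foot.
- food_tin: Bystander: red food tin, 57 mm across, 72 mm high, behind the caddy. Origin: centre of its foot.
- stone_figure: Bystander: little smooth grey stone figure, 36 x 48 mm, 61 mm high, behind the caddy. Origin: centre of its foot.
Mind the look-alikes: they are no part of the job. There is more than one size of the jam_jar; the one meant has the size given above. Leave any purple look-alike of the vinegar_bottle alone.

How it is judged:
By the outcome, as a careful person would: the job done as asked, in the order asked, and still so for the second after the job is handed in, with the robot touching nothing.
It also fails if it takes over 134 s, if anything falls off the work surface, if the arm or the gripper's body presses on something with over 40 N, if the wrist force passes 120 N, or if a joint passes its speed limit or range.

## Working session

There is one attempt and no reset: what is moved stays moved. The work goes in short steps, Python scripts to look and compute and a tool call to move; the robot and the scene stay as the last step left them, time stands still between calls to the robot, and variables do not carry over. Pictures are saved under pics/ and viewed, at most 14 in all, crops included, and the job is handed in when it is done.

Besides the shell and the picture viewer there is one more tool, called after "Request:" by a JSON object that holds its "method" and its "body". step_arm: Moves the arm, as the interface text tells. Its arguments: {"type":"object","properties":{"rows":{"type":"array"}},"required":["rows"]}

```bash
ls; mkdir -p pics
python3 - <<'E'
from plant import ctrl
import cv2
for n in("scene","top"):
    cv2.imwrite(f"pics/{n}0.png",ctrl.snapshot(n)[:,:,::-1])
    m=ctrl.camera_model(n);print(n,m)
print(ctrl.get_obs())
E
```

```text
pics
scene {'intrinsics': array([[508.35208176,   0.        , 318.79915465],
       [  0.        , 508.35208176, 241.49725823],
       [  0.        ,   0.        ,   1.        ]]), 'R': array([[-0.73882244, -0.67387285, -0.00606464],
       [-0.51426924,  0.569606  , -0.64115221],
       [ 0.43550952, -0.47057878, -0.76738977]]), 't': array([0.38837272, 0.3538177 , 0.77271044])}
top {'intrinsics': array([[612.56406831,   0.        , 309.73423034],
       [  0.        , 612.56406831, 237.7096987 ],
       [  0.        ,   0.        ,   1.        ]]), 'R': array([[ 2.88240701e-02, -9.99584391e-01,  4.67742897e-04],
       [-9.97178347e-01, -2.87871314e-02, -6.93299681e-02],
       [ 6.93146189e-02,  1.53194877e-03, -9.97593673e-01]]), 't': array([-0.0599483 ,  0.5435879 ,  1.29363913])}
{'clock': 0.1, 'joint_pos': array([ 8.57198427e+01,  2.05872949e+01,  6.37002265e-01, -1.58023147e-02,
       -7.01368056e+01, -1.65078532e+01]), 'qvel': array([-0.03681079, -0.16098202,  0.15768463, -0.03303564, -0.04102695,
       -0.11810644]), 'tau': array([-2.18770117e-03, -5.84161091e+01,  2.93751186e+01,  7.01554924e+00,
        1.02102119e-02, -5.45111766e-05]), 'tool_pos': array([0.23943487, 0.63061817, 0.22570753]), 'orientation': array([ 1.79912271e+02, -1.05071279e-02, -2.07933830e+01]), 'force': array([ 0.38844083, -0.13241967, -0.45551348]), 'moment': array([ 0.03562093, -0.00086924,  0.01588761]), 'gripper_force': 0.0, 'opening': 0.0875311954323369}
```

View pics/scene0.png

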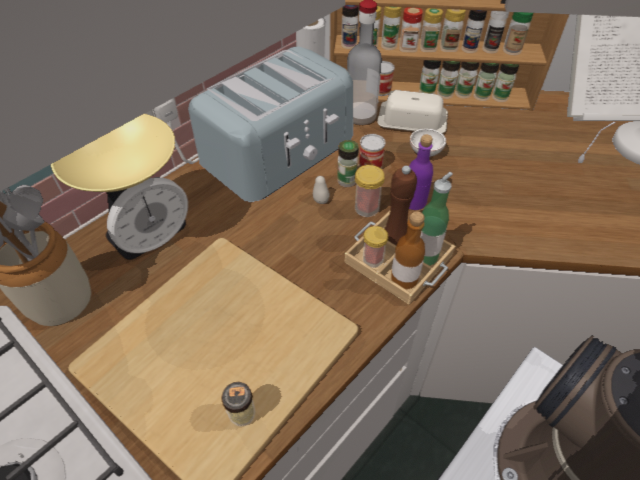

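View pics/top0.png

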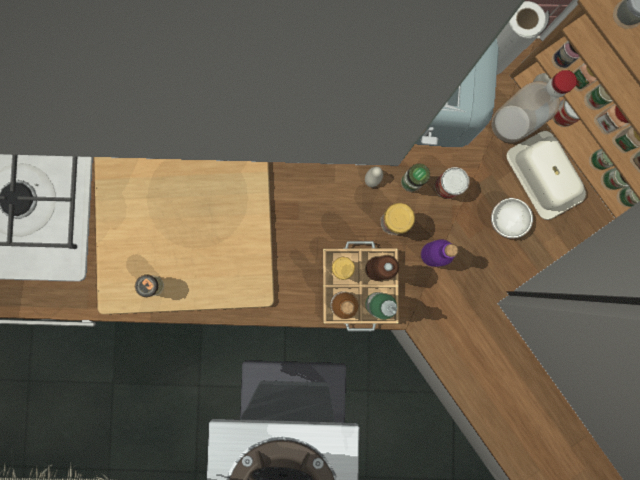

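The scene shows the caddy with a small yellow-lidded jar at back left (375,240), the pepper mill at back right (400,200), the vinegar bottle at front left (408,260) and the oil bottle at front right (433,220). A larger yellow-lidded jar (369,190) and a purple bottle (421,175) stand behind it. The mustard is on the board at (238,400). I'll enlarge to confirm.

Run:
```python
import cv2,numpy as np
s=cv2.imread("pics/scene0.png");t=cv2.imread("pics/top0.png")
a=cv2.resize(s[130:310,335:465],None,fx=3.2,fy=3.2,interpolation=2)[:576]
b=cv2.resize(t[155:335,315:435],None,fx=3.2,fy=3.2,interpolation=2)[:576]
o=np.hstack([a,b]);
for k in range(0,130,20):cv2.putText(o,str(335+k),(int(k*3.2),10),0,.35,(0,255,255));
for k in range(0,120,20):cv2.putText(o,str(315+k),(a.shape[1]+int(k*3.2),10),0,.35,(0,255,255))
for k in range(20,180,20):
  cv2.putText(o,str(130+k)+"-",(0,int(k*3.2)+4),0,.35,(0,255,255));cv2.putText(o,str(155+k)+"-",(a.shape[1],int(k*3.2)+4),0,.35,(0,255,255))
cv2.imwrite("pics/c1.png",o);print(o.shape)
```

```text
(576, 800, 3)
```

View pics/c1.png

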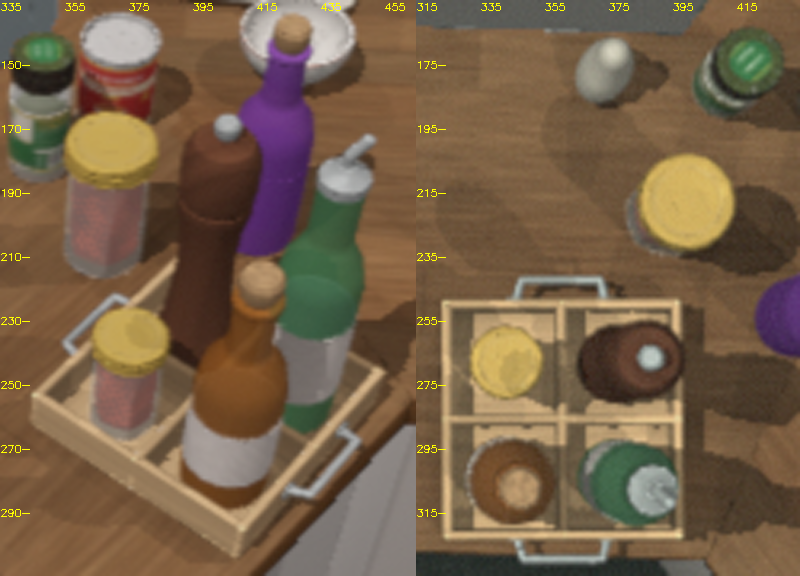

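The crop shows two yellow-lidded jars: a small one in the caddy's back-left compartment (375,237) and a bigger one behind it (370,180). The one in the caddy is the jam jar meant. The amber bottle at front left (405,245) is the vinegar; the purple one behind is the look-alike. The mill (beside the jam) and the vinegar (in front of it) have to move. The oil is diagonal and stays.

```bash
cat > h.py <<'E'
import numpy as np
from plant import ctrl
def ray(n,p):
    m=ctrl.camera_model(n);R,t=m["R"],m["t"]
    return -R.T@t, R.T@np.linalg.solve(m["intrinsics"],[p[0],p[1],1])
def onz(n,p,z):
    c,d=ray(n,p);return (c+d*(z-c[2])/d[2]).round(4)
def tri(ps,pt):
    A=[];b=[]
    for n,p in(("scene",ps),("top",pt)):
        c,d=ray(n,p);d/=np.linalg.norm(d);P=np.eye(3)-np.outer(d,d);A.append(P);b.append(P@c)
    return np.linalg.lstsq(np.vstack(A),np.hstack(b),rcond=None)[0].round(4)
def T(x,y):return (315+(x-416)/3.2,155+y/3.2)
def S(x,y):return (335+x/3.2,130+y/3.2)
E
python3 - <<'E'
from h import *
cs=[onz("top",T(*c),.034) for c in((444,300),(681,300),(682,537),(445,538))]
print("caddy",cs,np.mean(cs,0))
print("caddy scene corners L,F,R",[onz("scene",S(*c),.034) for c in((33,400),(236,550),(384,372))])
for n,t,s,z in(("jam",(507,361),(131,338),.086),("mill",(650,357),(228,122),.204),("vin",(519,489),(263,275),.190),("oilcap",(651,491),(345,172),.22)):
    print(n,onz("top",T(*t),z),onz("scene",S(*s),z),tri(S(*s),T(*t)))
print("bigjam",tri(S(112,143),T(687,200)),"mill?")
print("herb",tri(S(42,48),T(756,60)),"fig",tri((320,179),T(613,52)))
print("purple",tri(S(294,25),(452,250)),onz("top",(452,250),.182))
print("tin",onz("top",(455,178),.072))
print("mustard",onz("top",(147,285),.1),onz("scene",(237,392),.1),tri((237,392),(147,285)))
print("board FL FR",onz("top",(97,313),.02),onz("top",(272,305),.02))
for p in((221,240),(357,328),(72,366)):print(onz("scene",p,.02))
E
```

```text
caddy [array([ 0.5215, -0.0746,  0.034 ]), array([ 0.526 , -0.2312,  0.034 ]), array([ 0.3705, -0.2348,  0.034 ]), array([ 0.3654, -0.0795,  0.034 ])] [ 0.44585  -0.155025  0.034   ]
caddy scene corners L,F,R [array([ 0.5174, -0.0689,  0.034 ]), array([ 0.3598, -0.0635,  0.034 ]), array([ 0.3691, -0.233 ,  0.034 ])]
jam [ 0.4813 -0.1144  0.086 ] [ 0.4792 -0.1113  0.086 ] [ 0.4814 -0.1146  0.0814]
mill [ 0.4834 -0.1898  0.204 ] [ 0.4823 -0.1878  0.204 ] [ 0.4835 -0.19    0.2019]
vin [ 0.4054 -0.1174  0.19  ] [ 0.4057 -0.1168  0.19  ] [ 0.4056 -0.1173  0.1896]
oilcap [ 0.4077 -0.1898  0.22  ] [ 0.4038 -0.1815  0.22  ] [ 0.4076 -0.1908  0.211 ]
bigjam [ 0.5855 -0.2244  0.0995] mill?
herb [ 0.6767 -0.2646  0.1031] fig [ 0.6865 -0.1806  0.0546]
purple [ 0.5187 -0.3121  0.1792] [ 0.5184 -0.3116  0.182 ]
tin [ 0.6739 -0.3413  0.072 ]
mustard [0.4353 0.2781 0.1   ] [0.4361 0.2777 0.1   ] [0.4355 0.2778 0.1012]
board FL FR [0.3719 0.4024 0.02  ] [0.3995 0.0318 0.02  ]
[0.7402 0.0642 0.02  ]
[0.3999 0.0357 0.02  ]
[0.7141 0.4204 0.02  ]
```

Request:
{"method": "step_arm", "body": {"rows": [[0,[20,-33,3],[0,0,0.04]],[0,[40,-66,6],[0,0,0.08]],[0,[60,-99,9],[0,0,0.12]],[0,[80,-132,12],[0,0,0.16]],[0,[100,-165,13],[0,0,0.2]]]}}

```text
clock: 0.52
tool_pos: [0.3401, 0.4644, 0.2396]
orientation: [180.0, -0.0, -9.2]
force: [1.4, 0.2, -0.0]
opening: 0.0875
gripper_force: 0.0
```

Request:
{"method": "step_arm", "body": {"rows": [[0,[20,-33,2],[0,0,0.04]],[0,[40,-66,4],[0,0,0.08]],[0,[60,-99,6],[0,0,0.12]],[0,[80,-132,8],[0,0,0.16]],[0,[100,-165,10],[0,0,0.193]]]}}

```text
clock: 0.93
tool_pos: [0.4399, 0.2992, 0.2496]
orientation: [180.0, 0.0, 1.9]
force: [0.5, 0.6, -0.2]
opening: 0.0876
gripper_force: 0.0
```

Request:
{"method": "step_arm", "body": {"rows": [[0,[4,-35,0],[0,0,0]],[0,[8,-70,0],[0,0,0]],[0,[12,-105,0],[0,0,0]],[0,[15,-140,0],[0,0,0]],[0,[18,-175,0],[0,0,0]]]}}

```text
clock: 1.35
tool_pos: [0.4572, 0.1243, 0.2494]
orientation: [180.0, 0.0, 1.7]
force: [0.9, 0.8, -0.0]
opening: 0.0877
gripper_force: 0.0
```

Request:
{"method": "step_arm", "body": {"rows": [[0,[3,-34,0],[0,0,0]],[0,[6,-68,0],[0,0,0]],[0,[9,-102,0],[0,0,0]],[0,[12,-136,0],[0,0,0]],[0,[15,-170,0],[0,0,0]]]}}

```text
clock: 1.77
tool_pos: [0.4721, -0.0456, 0.2495]
orientation: [-180.0, -0.0, 1.7]
force: [0.8, -0.3, 0.7]
opening: 0.0879
gripper_force: 0.0
```

Request:
{"method": "step_arm", "body": {"rows": [[0,[3,-34,0],[0,0,0]],[0,[6,-68,0],[0,0,0]],[0,[9,-102,0],[0,0,0]],[0,[11,-136,0],[0,0,0]],[0,[11,-144,0],[0,0,0]]]}}

```text
clock: 2.18
tool_pos: [0.4832, -0.1914, 0.2489]
orientation: [180.0, 0.1, 1.6]
force: [0.9, -0.0, -0.7]
opening: 0.0873
gripper_force: 0.0
```

Request:
{"method": "step_arm", "body": {"rows": [[0,[0,0,-20],[0,0,0]],[0,[0,0,-42],[0,0,0]],[0,[0,0,-64],[0,0,0]],[0,[0,0,-86],[0,0,0]],[0,[0,0,-103],[0,0,0]]]}}

```text
clock: 2.6
tool_pos: [0.4826, -0.1877, 0.1447]
orientation: [-180.0, 0.1, 1.7]
force: [-1.5, -0.4, 0.2]
opening: 0.0876
gripper_force: 0.0
```

Run:
```python
from h import *
import cv2
s=ctrl.snapshot("scene")[:,:,::-1];t=ctrl.snapshot("top")[:,:,::-1]
o=np.hstack([cv2.resize(s[60:310,320:490],None,fx=2.35,fy=2.35,interpolation=2),cv2.resize(t[155:405,300:470],None,fx=2.35,fy=2.35,interpolation=2)])
cv2.imwrite("pics/g1.png",o)
print(ctrl.get_obs()["joint_pos"].round(1),o.shape)
```

```text
[  0.5  10.  -25.5  -0.1 -54.8  91.3] (588, 800, 3)
```

View pics/g1.png

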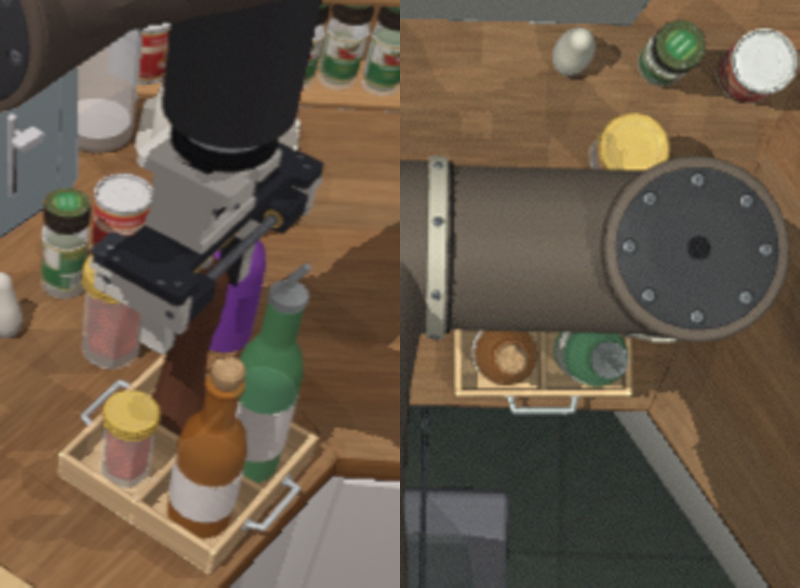

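The gripper straddles the mill's head with room either side (left finger at about (150,310) in the crop), clear of the purple bottle and the oil. Closing.

Request:
{"method": "step_arm", "body": {"rows": [[0.3,[0,0,0],[0,0,0]],[0.6,[0,0,0],[0,0,0]],[0.8,[0,0,0],[0,0,0]],[0.9,[0,0,0],[0,0,0]],[1,[0,0,0],[0,0,0]]]}}

```text
clock: 3.12
tool_pos: [0.484, -0.188, 0.1474]
orientation: [180.0, -0.1, 1.7]
force: [0.1, 0.1, -0.5]
opening: 0.0596
gripper_force: 0.0
```

Request:
{"method": "step_arm", "body": {"rows": [[1,[0,0,0],[0,0,0]],[1,[0,0,0],[0,0,0]],[1,[0,0,0],[0,0,0]],[1,[0,0,0],[0,0,0]],[1,[0,0,0],[0,0,0]]]}}

```text
clock: 3.53
tool_pos: [0.4838, -0.1882, 0.1469]
orientation: [180.0, -0.0, 1.7]
force: [-0.6, -0.6, 3.0]
opening: 0.046
gripper_force: 30.0
```

Request:
{"method": "step_arm", "body": {"rows": [[1,[0,0,4],[0,0,0]],[1,[0,0,10],[0,0,0]],[1,[0,0,18],[0,0,0]],[1,[0,0,28],[0,0,0]],[1,[0,0,40],[0,0,0]]]}}

```text
clock: 3.95
tool_pos: [0.4833, -0.1879, 0.1872]
orientation: [-180.0, 0.0, 1.7]
force: [1.0, 0.5, -3.1]
opening: 0.046
gripper_force: 30.0
```

Request:
{"method": "step_arm", "body": {"rows": [[1,[0,0,14],[0,0,0]],[1,[0,0,30],[0,0,0]],[1,[0,0,46],[0,0,0]],[1,[2,5,58],[0,0,0]],[1,[5,15,65],[0,0,0]]]}}

```text
clock: 4.37
tool_pos: [0.4891, -0.1733, 0.2541]
orientation: [180.0, -0.2, 1.7]
force: [-0.0, -0.4, -2.8]
opening: 0.0463
gripper_force: 30.0
```

Request:
{"method": "step_arm", "body": {"rows": [[1,[5,20,0],[0,0,0]],[1,[12,48,0],[0,0,0]],[1,[20,78,0],[0,0,0]],[1,[28,108,0],[0,0,0]],[1,[36,138,0],[0,0,0]]]}}

```text
clock: 4.78
tool_pos: [0.5245, -0.0331, 0.252]
orientation: [-180.0, -0.0, 1.7]
force: [0.8, -0.3, -2.1]
opening: 0.0464
gripper_force: 30.0
```

Request:
{"method": "step_arm", "body": {"rows": [[1,[8,30,0],[0,0,0]],[1,[16,60,0],[0,0,0]],[1,[24,90,0],[0,0,0]],[1,[31,117,0],[0,0,0]],[1,[35,135,0],[0,0,0]]]}}

```text
clock: 5.2
tool_pos: [0.5598, 0.1031, 0.2516]
orientation: [-180.0, 0.0, 1.8]
force: [-0.1, -0.5, -2.7]
opening: 0.0461
gripper_force: 30.0
```

Request:
{"method": "step_arm", "body": {"rows": [[1,[0,0,-10],[0,0,0]],[1,[0,0,-28],[0,0,0]],[1,[0,0,-48],[0,0,0]],[1,[0,0,-68],[0,0,0]],[1,[0,0,-80],[0,0,0]]]}}

```text
clock: 5.62
tool_pos: [0.5581, 0.0999, 0.1693]
orientation: [180.0, 0.2, 1.7]
force: [-1.3, -0.7, -2.5]
opening: 0.0462
gripper_force: 30.0
```

Request:
{"method": "step_arm", "body": {"rows": [[1,[0,0,-3],[0,0,0]],[1,[0,0,-6],[0,0,0]],[1,[0,0,-8],[0,0,0]],[1,[0,0,-10],[0,0,0]],[1,[0,0,-10],[0,0,0]]]}}

```text
clock: 6.03
tool_pos: [0.5598, 0.1002, 0.162]
orientation: [-180.0, -0.0, 1.7]
force: [-0.4, -0.2, -2.5]
opening: 0.0462
gripper_force: 30.0
```

Request:
{"method": "step_arm", "body": {"rows": [[1,[0,0,-1],[0,0,0]],[1,[0,0,-2],[0,0,0]],[1,[0,0,-3],[0,0,0]],[1,[0,0,-3],[0,0,0]],[1,[0,0,-3],[0,0,0]]]}}

```text
clock: 6.45
tool_pos: [0.5595, 0.1, 0.1586]
orientation: [180.0, 0.0, 1.7]
force: [0.8, 0.2, -2.2]
opening: 0.0463
gripper_force: 30.0
```

Request:
{"method": "step_arm", "body": {"rows": [[1,[0,0,-0.5],[0,0,0]],[1,[0,0,-1],[0,0,0]],[1,[0,0,-1.5],[0,0,0]],[1,[0,0,-1.5],[0,0,0]],[1,[0,0,-1.5],[0,0,0]]]}}

```text
clock: 6.87
tool_pos: [0.5604, 0.1, 0.1584]
orientation: [-180.0, -0.1, 1.8]
force: [-1.0, -0.6, 5.7]
opening: 0.0463
gripper_force: 30.0
```

Request:
{"method": "step_arm", "body": {"rows": [[0.5,[0,0,0],[0,0,0]],[0.2,[0,0,0],[0,0,0]],[0,[0,0,0],[0,0,0]],[0,[0,0,0],[0,0,0]],[0,[0,0,0],[0,0,0]]]}}

```text
clock: 7.28
tool_pos: [0.5595, 0.1001, 0.1569]
orientation: [-180.0, 0.0, 1.7]
force: [-0.7, -0.6, 0.5]
opening: 0.067
gripper_force: 0.0
```

Request:
{"method": "step_arm", "body": {"rows": [[0,[0,0,5],[0,0,0]],[0,[0,0,20],[0,0,0]],[0,[0,0,40],[0,0,0]],[0,[0,0,62],[0,0,0]],[0,[0,0,85],[0,0,0]]]}}

```text
clock: 7.7
tool_pos: [0.5593, 0.0999, 0.2429]
orientation: [180.0, 0.0, 1.7]
force: [0.6, 1.3, 1.2]
opening: 0.0874
gripper_force: 0.0
```

Request:
{"method": "step_arm", "body": {"rows": [[0,[-8,-12,5],[0,0,-0.12]],[0,[-20,-29,5],[0,0,-0.24]],[0,[-34,-48,5],[0,0,-0.36]],[0,[-48,-68,5],[0,0,-0.48]],[0,[-62,-87,5],[0,0,-0.6]]]}}

```text
clock: 8.12
tool_pos: [0.4968, 0.0123, 0.2474]
orientation: [-180.0, -0.0, -33.0]
force: [0.2, 0.5, -0.3]
opening: 0.0873
gripper_force: 0.0
```

Request:
{"method": "step_arm", "body": {"rows": [[0,[-14,-19,0],[0,0,-0.12]],[0,[-28,-39,0],[0,0,-0.24]],[0,[-42,-58,0],[0,0,-0.36]],[0,[-56,-78,0],[0,0,-0.48]],[0,[-70,-97,0],[0,0,-0.6]]]}}

```text
clock: 8.53
tool_pos: [0.4268, -0.0848, 0.2475]
orientation: [-180.0, -0.0, -67.3]
force: [-0.1, -0.5, -0.9]
opening: 0.088
gripper_force: 0.0
```

Request:
{"method": "step_arm", "body": {"rows": [[0,[-10,-14,0],[0,0,-0.12]],[0,[-18,-26,0],[0,0,-0.24]],[0,[-22,-33,0],[0,0,-0.36]],[0,[-22,-33,0],[0,0,-0.37]],[0,[-22,-33,0],[0,0,-0.37]]]}}

```text
clock: 8.95
tool_pos: [0.4056, -0.1172, 0.2475]
orientation: [-180.0, 0.0, -88.1]
force: [1.0, -0.0, 0.0]
opening: 0.0879
gripper_force: 0.0
```

Request:
{"method": "step_arm", "body": {"rows": [[0,[0,0,-16],[0,0,0]],[0,[0,0,-42],[0,0,0]],[0,[0,0,-70],[0,0,0]],[0,[0,0,-98],[0,0,0]],[0.3,[0,0,-116.5],[0,0,0]]]}}

```text
clock: 9.37
tool_pos: [0.4049, -0.1164, 0.1284]
orientation: [179.9, 0.0, -88.0]
force: [0.3, -0.0, -1.0]
opening: 0.0848
gripper_force: 0.0
```

Request:
{"method": "step_arm", "body": {"rows": [[0.6,[0,0,0],[0,0,0]],[0.8,[0,0,0],[0,0,0]],[0.9,[0,0,0],[0,0,0]],[1,[0,0,0],[0,0,0]],[1,[0,0,0],[0,0,0]]]}}

```text
clock: 9.78
tool_pos: [0.4066, -0.1167, 0.1318]
orientation: [-179.9, 0.0, -88.2]
force: [0.4, 0.7, -0.3]
opening: 0.0536
gripper_force: 0.0
```

Request:
{"method": "step_arm", "body": {"rows": [[1,[0,0,0],[0,0,0]],[1,[0,0,0],[0,0,0]],[1,[0,0,0],[0,0,0]],[1,[0,0,0],[0,0,0]],[1,[0,0,0],[0,0,0]]]}}

```text
clock: 10.2
tool_pos: [0.4057, -0.117, 0.1307]
orientation: [-180.0, 0.0, -88.2]
force: [1.2, -0.9, 0.2]
opening: 0.0266
gripper_force: 29.6
```

Request:
{"method": "step_arm", "body": {"rows": [[1,[0,0,0],[0,0,0]],[1,[0,0,0],[0,0,0]],[1,[0,0,0],[0,0,0]],[1,[0,0,0],[0,0,0]],[1,[0,0,0],[0,0,0]]]}}

```text
clock: 10.62
tool_pos: [0.4057, -0.117, 0.1307]
orientation: [-180.0, -0.0, -88.2]
force: [0.1, -0.4, 1.8]
opening: 0.0264
gripper_force: 29.7
```

Request:
{"method": "step_arm", "body": {"rows": [[1,[0,0,5],[0,0,0]],[1,[0,0,15],[0,0,0]],[1,[0,0,32],[0,0,0]],[1,[0,0,52],[0,0,0]],[1,[0,2,68],[0,0,0]]]}}

```text
clock: 11.03
tool_pos: [0.4049, -0.1151, 0.1994]
orientation: [179.9, -0.0, -88.2]
force: [1.5, -0.4, -2.8]
opening: 0.0261
gripper_force: 29.6
```

Request:
{"method": "step_arm", "body": {"rows": [[1,[1,16,7],[0,0,0]],[1,[3,40,7],[0,0,0]],[1,[5,66,7],[0,0,0]],[1,[7,92,7],[0,0,0]],[1,[8,118,7],[0,0,0]]]}}

```text
clock: 11.45
tool_pos: [0.4129, 0.0039, 0.2055]
orientation: [180.0, 0.0, -88.3]
force: [0.7, -0.6, -2.9]
opening: 0.0267
gripper_force: 30.1
```

Request:
{"method": "step_arm", "body": {"rows": [[1,[2,24,0],[0,0,0]],[1,[4,46,0],[0,0,0]],[1,[6,62,-4],[0,0,0]],[1,[6,72,-12],[0,0,0]],[1,[6,72,-24],[0,0,0]]]}}

```text
clock: 11.87
tool_pos: [0.4198, 0.0767, 0.1815]
orientation: [-180.0, 0.0, -88.1]
force: [0.4, 0.8, -3.4]
opening: 0.0266
gripper_force: 30.1
```

Request:
{"method": "step_arm", "body": {"rows": [[1,[0,0,-14],[0,0,0]],[1,[0,0,-26],[0,0,0]],[1,[0,0,-33],[0,0,0]],[1,[0,0,-36],[0,0,0]],[1,[0,0,-37],[0,0,0]]]}}

```text
clock: 12.28
tool_pos: [0.4191, 0.0746, 0.144]
orientation: [179.9, -0.0, -88.2]
force: [-0.0, 0.2, -2.9]
opening: 0.0266
gripper_force: 30.1
```

Request:
{"method": "step_arm", "body": {"rows": [[1,[0,0,-1],[0,0,0]],[1,[0,0,-2],[0,0,0]],[1,[0,0,-2.5],[0,0,0]],[1,[0,0,-2.5],[0,0,0]],[1,[0,0,-2.5],[0,0,0]]]}}

```text
clock: 12.7
tool_pos: [0.4198, 0.0751, 0.1424]
orientation: [-180.0, 0.0, -88.2]
force: [0.3, 0.7, -1.9]
opening: 0.0267
gripper_force: 30.2
```

Request:
{"method": "step_arm", "body": {"rows": [[1,[0,0,6],[0,0,0]],[1,[8,0,6],[0,0,0]],[1,[16,0,6],[0,0,0]],[1,[20,0,4],[0,0,0]],[1,[20,0,1],[0,0,0]]]}}

```text
clock: 13.12
tool_pos: [0.4409, 0.0753, 0.143]
orientation: [-180.0, 0.0, -88.2]
force: [0.6, 0.1, -2.9]
opening: 0.0264
gripper_force: 30.1
```

Request:
{"method": "step_arm", "body": {"rows": [[1,[0,0,-1],[0,0,0]],[1,[0,0,-2],[0,0,0]],[1,[0,0,-2],[0,0,0]],[1,[0,0,-2],[0,0,0]],[1,[0,0,-2],[0,0,0]]]}}

```text
clock: 13.53
tool_pos: [0.4407, 0.0752, 0.1422]
orientation: [-179.9, 0.0, -88.2]
force: [-0.4, -1.6, 8.4]
opening: 0.0268
gripper_force: 30.6
```

Request:
{"method": "step_arm", "body": {"rows": [[0.5,[0,0,0],[0,0,0]],[0.2,[0,0,0],[0,0,0]],[0,[0,0,0],[0,0,0]],[0,[0,0,0],[0,0,0]],[0,[0,0,0],[0,0,0]]]}}

```text
clock: 13.95
tool_pos: [0.4394, 0.075, 0.1408]
orientation: [180.0, -0.0, -88.2]
force: [0.2, -0.8, -0.2]
opening: 0.0543
gripper_force: 0.0
```

Request:
{"method": "step_arm", "body": {"rows": [[0,[0,0,5],[0,0,0]],[0,[0,0,20],[0,0,0]],[0,[0,0,40],[0,0,0]],[0,[0,0,62],[0,0,0]],[0,[0,0,82],[0,0,0]]]}}

```text
clock: 14.37
tool_pos: [0.4395, 0.0749, 0.2245]
orientation: [-180.0, -0.0, -88.2]
force: [-0.2, 0.1, 1.1]
opening: 0.0855
gripper_force: 0.0
```

Request:
{"method": "step_arm", "body": {"rows": [[0,[4,-16,0],[0,0,-0.11]],[0,[9,-40,0],[0,0,-0.22]],[0,[15,-68,0],[0,0,-0.33]],[0,[21,-96,0],[0,0,-0.44]],[0,[27,-124,0],[0,0,-0.55]]]}}

```text
clock: 14.78
tool_pos: [0.4667, -0.0501, 0.2236]
orientation: [-180.0, 0.0, -120.0]
force: [0.0, 0.0, -0.2]
opening: 0.0877
gripper_force: 0.0
```

Request:
{"method": "step_arm", "body": {"rows": [[0,[5,-24,0],[0,0,-0.1]],[0,[10,-46,0],[0,0,-0.2]],[0,[13,-60,0],[0,0,-0.236]],[0,[13.5,-65,-10],[0,0,-0.236]],[0,[13.5,-65,-30],[0,0,-0.236]]]}}

```text
clock: 15.2
tool_pos: [0.4815, -0.115, 0.1944]
orientation: [-179.8, 0.2, -133.3]
force: [0.2, -0.2, -0.2]
opening: 0.088
gripper_force: 0.0
```

Request:
{"method": "step_arm", "body": {"rows": [[0,[0,0,-20],[0,0,0]],[0,[0,0,-40],[0,0,0]],[0,[0,0,-55],[0,0,0]],[0,[0,0,-65],[0,0,0]],[0,[0,0,-65],[0,0,0]]]}}

```text
clock: 15.62
tool_pos: [0.4785, -0.1137, 0.1259]
orientation: [179.8, -0.2, -133.2]
force: [-0.6, -0.1, 0.5]
opening: 0.0874
gripper_force: 0.0
```

Run:
```python
from h import *
import cv2
s=ctrl.snapshot("scene")[:,:,::-1]
cv2.imwrite("pics/g2.png",cv2.resize(s[110:400,140:500],None,fx=2,fy=2,interpolation=2))
print(ctrl.get_obs()["tool_pos"])
```

```text
[ 0.47942714 -0.11377817  0.12728958]
```

View pics/g2.png

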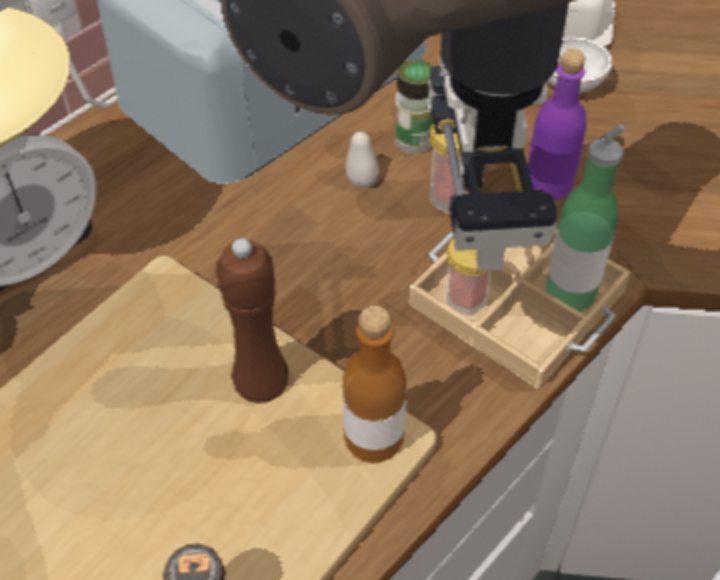

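The mill at (255,320) and the vinegar at (374,390) stand upright on the board. The gripper is over the jam at (468,275), clear of the oil, so I go down and grip.

Request:
{"method": "step_arm", "body": {"rows": [[0,[0.5,0,-14],[0,0,0]],[0,[1,0,-34],[0,0,0]],[0,[1,0,-54],[0,0,0]],[0,[1,0,-70],[0,0,0]],[0.3,[1,0,-79],[0,0,0]]]}}

```text
clock: 16.08
tool_pos: [0.4811, -0.1138, 0.0485]
orientation: [180.0, -0.0, -133.2]
force: [-0.2, -0.8, 0.1]
opening: 0.0848
gripper_force: 0.0
```

Request:
{"method": "step_arm", "body": {"rows": [[0.6,[0,0,0],[0,0,0]],[0.8,[0,0,0],[0,0,0]],[0.9,[0,0,0],[0,0,0]],[1,[0,0,0],[0,0,0]],[1,[0,0,0],[0,0,0]]]}}

```text
clock: 16.5
tool_pos: [0.4818, -0.1139, 0.0501]
orientation: [-179.9, 0.1, -133.3]
force: [-0.6, -0.2, -0.3]
opening: 0.0532
gripper_force: 0.0
```

Request:
{"method": "step_arm", "body": {"rows": [[1,[0,0,0],[0,0,0]],[1,[0,0,0],[0,0,0]],[1,[0,0,0],[0,0,0]],[1,[0,0,0],[0,0,0]],[1,[0,0,0],[0,0,0]]]}}

```text
clock: 16.92
tool_pos: [0.4814, -0.1139, 0.0495]
orientation: [-180.0, 0.0, -133.2]
force: [-1.3, 0.4, 6.9]
opening: 0.042
gripper_force: 30.0
```

Request:
{"method": "step_arm", "body": {"rows": [[1,[0,0,6],[0,0,0]],[1,[0,0,20],[0,0,0]],[1,[0,0,46],[0,0,0]],[1,[0,0,78],[0,0,0]],[1,[0,0,112],[0,0,0]]]}}

```text
clock: 17.33
tool_pos: [0.4797, -0.114, 0.1615]
orientation: [179.9, -0.1, -133.3]
force: [1.8, 1.0, -1.5]
opening: 0.0419
gripper_force: 30.0
```

Request:
{"method": "step_arm", "body": {"rows": [[1,[0,0,34],[0,0,0]],[1,[0,0,68],[0,0,0]],[1,[0,0,100],[0,0,0]],[1,[0,4,120],[0,0,0]],[1,[0,14,128],[0,0,0]]]}}

```text
clock: 17.75
tool_pos: [0.4819, -0.1004, 0.2926]
orientation: [-179.8, 0.2, -133.3]
force: [0.9, 1.1, -1.1]
opening: 0.0416
gripper_force: 30.0
```

Request:
{"method": "step_arm", "body": {"rows": [[1,[1,22,0],[0,0,0.09]],[1,[3,52,0],[0,0,0.18]],[1,[5,84,0],[0,0,0.27]],[1,[7,116,0],[0,0,0.36]],[1,[9,148,0],[0,0,0.45]]]}}

```text
clock: 18.17
tool_pos: [0.4889, 0.0497, 0.2879]
orientation: [179.9, -0.0, -107.2]
force: [0.4, -1.1, -1.3]
opening: 0.0414
gripper_force: 30.0
```

Request:
{"method": "step_arm", "body": {"rows": [[1,[2,32,0],[0,0,0.09]],[1,[4,64,0],[0,0,0.18]],[1,[6,96,0],[0,0,0.27]],[1,[8,126,0],[0,0,0.335]],[1,[9,147,0],[0,0,0.335]]]}}

```text
clock: 18.58
tool_pos: [0.498, 0.1976, 0.2875]
orientation: [179.9, -0.0, -88.0]
force: [-0.9, -0.4, -1.6]
opening: 0.0418
gripper_force: 30.0
```

Request:
{"method": "step_arm", "body": {"rows": [[1,[0,0,-12],[0,0,0]],[1,[0,0,-40],[0,0,0]],[1,[0,0,-72],[0,0,0]],[1,[0,0,-104],[0,0,0]],[1,[0,0,-136],[0,0,0]]]}}

```text
clock: 19.0
tool_pos: [0.4977, 0.195, 0.1507]
orientation: [179.9, -0.0, -88.3]
force: [0.2, 0.2, -2.9]
opening: 0.042
gripper_force: 30.0
```

Request:
{"method": "step_arm", "body": {"rows": [[1,[0,0,-30],[0,0,0]],[1,[0,0,-58],[0,0,0]],[1,[0,0,-76],[0,0,0]],[1,[0,0,-84],[0,0,0]],[1,[0,0,-88],[0,0,0]]]}}

```text
clock: 19.42
tool_pos: [0.4976, 0.1944, 0.063]
orientation: [179.8, -0.1, -88.3]
force: [-1.1, 0.0, -1.5]
opening: 0.0417
gripper_force: 30.0
```

Contact should come at TCP 0.0615.

Request:
{"method": "step_arm", "body": {"rows": [[1,[0,0,-1],[0,0,0]],[1,[0,0,-2],[0,0,0]],[1,[0,0,-2.5],[0,0,0]],[1,[0,0,-2.5],[0,0,0]],[1,[0,0,-2.5],[0,0,0]]]}}

```text
clock: 19.83
tool_pos: [0.4995, 0.1954, 0.0635]
orientation: [-179.9, 0.1, -88.3]
force: [-0.3, 0.1, -1.9]
opening: 0.0418
gripper_force: 30.0
```

Request:
{"method": "step_arm", "body": {"rows": [[1,[0,0,-1],[0,0,0]],[1,[0,0,-2],[0,0,0]],[1,[0,0,-2.5],[0,0,0]],[1,[0,0,-2.5],[0,0,0]],[1,[0,0,-2.5],[0,0,0]]]}}

```text
clock: 20.25
tool_pos: [0.4994, 0.1952, 0.061]
orientation: [-179.9, 0.0, -88.3]
force: [-2.2, -0.4, 7.1]
opening: 0.0416
gripper_force: 30.0
```

Request:
{"method": "step_arm", "body": {"rows": [[0.5,[0,0,0],[0,0,0]],[0.2,[0,0,0],[0,0,0]],[0,[0,0,0],[0,0,0]],[0,[0,0,0],[0,0,0]],[0,[0,0,0],[0,0,0]]]}}

```text
clock: 20.67
tool_pos: [0.4991, 0.195, 0.06]
orientation: [180.0, -0.0, -88.3]
force: [-0.0, -0.4, -0.4]
opening: 0.0649
gripper_force: 0.0
```

Request:
{"method": "step_arm", "body": {"rows": [[0,[0,0,5],[0,0,0]],[0,[0,0,20],[0,0,0]],[0,[0,0,40],[0,0,0]],[0,[0,0,62],[0,0,0]],[0,[0,0,85],[0,0,0]]]}}

```text
clock: 21.08
tool_pos: [0.4988, 0.1948, 0.146]
orientation: [180.0, -0.0, -88.3]
force: [0.4, -0.0, -0.6]
opening: 0.0873
gripper_force: 0.0
```

Request:
{"method": "step_arm", "body": {"rows": [[0,[-10,13,0],[0,0,0]],[0,[-26,34,0],[0,0,0]],[0,[-44,57,0],[0,0,0]],[0,[-58,76,0],[0,0,0]],[0,[-64,83,0],[0,0,0]]]}}

```text
clock: 21.5
tool_pos: [0.4339, 0.2799, 0.1457]
orientation: [-180.0, 0.1, -88.2]
force: [-0.3, 0.4, -0.1]
opening: 0.0876
gripper_force: 0.0
```

Request:
{"method": "step_arm", "body": {"rows": [[0,[0,0,-14],[0,0,0]],[0,[0,0,-36],[0,0,0]],[0,[0,0,-58],[0,0,0]],[0,[0,0,-76],[0,0,0]],[0,[0,0,-87],[0,0,0]]]}}

```text
clock: 21.92
tool_pos: [0.4345, 0.2771, 0.0564]
orientation: [179.9, -0.1, -88.3]
force: [-1.2, -0.6, 0.2]
opening: 0.0879
gripper_force: 0.0
```

Run:
```python
from h import *
import cv2
s=ctrl.snapshot("scene")[:,:,::-1]
cv2.imwrite("pics/g3.png",cv2.resize(s[150:450,140:500],None,fx=2,fy=2,interpolation=2))
print(ctrl.get_obs()["tool_pos"])
```

```text
[0.43391327 0.27644142 0.05496515]
```

View pics/g3.png

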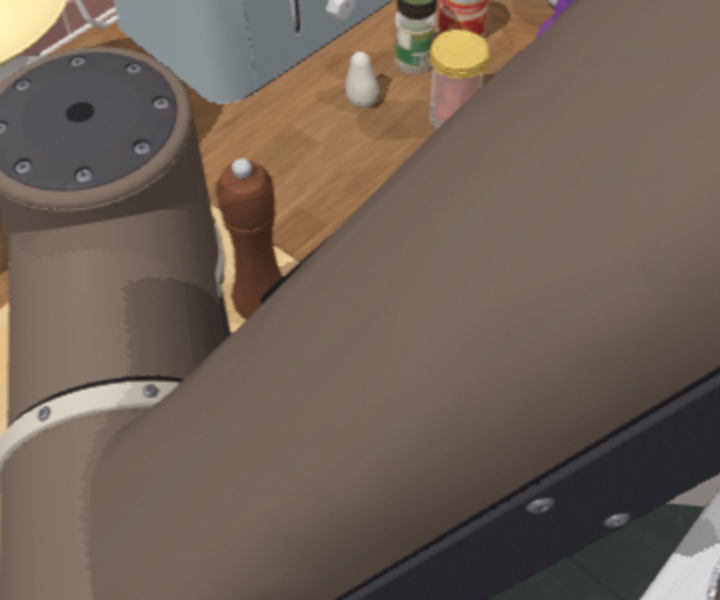

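The arm hides the mustard in this view; the mill at (250,240) still stands. No contact force, so I close.

Request:
{"method": "step_arm", "body": {"rows": [[0.4,[0,0,0],[0,0,0]],[0.6,[0,0,0],[0,0,0]],[0.8,[0,0,0],[0,0,0]],[1,[0,0,0],[0,0,0]],[1,[0,0,0],[0,0,0]]]}}

```text
clock: 22.38
tool_pos: [0.4354, 0.2784, 0.0589]
orientation: [-179.9, 0.1, -88.3]
force: [-0.2, -0.4, -0.4]
opening: 0.06
gripper_force: 0.0
```

Request:
{"method": "step_arm", "body": {"rows": [[1,[0,0,0],[0,0,0]],[1,[0,0,0],[0,0,0]],[1,[0,0,0],[0,0,0]],[1,[0,0,0],[0,0,0]],[1,[0,0,0],[0,0,0]]]}}

```text
clock: 22.8
tool_pos: [0.4352, 0.2782, 0.0584]
orientation: [-180.0, 0.0, -88.3]
force: [-1.8, -0.4, 4.2]
opening: 0.0446
gripper_force: 30.0
```

Request:
{"method": "step_arm", "body": {"rows": [[1,[0,0,5],[0,0,0]],[1,[0,0,16],[0,0,0]],[1,[0,0,40],[0,0,0]],[1,[0,0,70],[0,0,0]],[1,[0,0,104],[0,0,0]]]}}

```text
clock: 23.22
tool_pos: [0.4341, 0.2769, 0.162]
orientation: [179.8, -0.1, -88.3]
force: [0.4, 1.7, -2.6]
opening: 0.0441
gripper_force: 30.0
```

Request:
{"method": "step_arm", "body": {"rows": [[1,[0,0,34],[0,0,0]],[1,[0,0,68],[0,0,0]],[1,[0,0,100],[0,0,0]],[1,[0,0,120],[0,0,0]],[1,[0,0,130],[0,0,0]]]}}

```text
clock: 23.63
tool_pos: [0.4356, 0.2785, 0.2953]
orientation: [-179.8, 0.2, -88.3]
force: [0.2, 0.4, -1.8]
opening: 0.0442
gripper_force: 30.0
```

Request:
{"method": "step_arm", "body": {"rows": [[1,[2,-14,0],[0,0,-0.05]],[1,[5,-40,0],[0,0,-0.1]],[1,[9,-72,0],[0,0,-0.15]],[1,[13,-106,0],[0,0,-0.2]],[1,[17,-140,0],[0,0,-0.25]]]}}

```text
clock: 24.05
tool_pos: [0.4512, 0.1366, 0.2907]
orientation: [179.9, -0.1, -102.7]
force: [0.7, -0.1, -2.9]
opening: 0.0441
gripper_force: 30.0
```

Request:
{"method": "step_arm", "body": {"rows": [[1,[4,-34,0],[0,0,-0.06]],[1,[8,-68,0],[0,0,-0.12]],[1,[12,-102,0],[0,0,-0.18]],[1,[16,-136,0],[0,0,-0.24]],[1,[20,-170,0],[0,0,-0.3]]]}}

```text
clock: 24.47
tool_pos: [0.4711, -0.0336, 0.291]
orientation: [179.9, -0.0, -120.0]
force: [1.0, 0.3, -1.9]
opening: 0.0448
gripper_force: 30.0
```

Request:
{"method": "step_arm", "body": {"rows": [[1,[4,-32,0],[0,0,-0.08]],[1,[7,-58,0],[0,0,-0.16]],[1,[9,-74,0],[0,0,-0.235]],[1,[10,-83,0],[0,0,-0.235]],[1,[10,-83,0],[0,0,-0.235]]]}}

```text
clock: 24.88
tool_pos: [0.4815, -0.1163, 0.2908]
orientation: [179.9, -0.1, -133.3]
force: [0.3, -0.1, -2.3]
opening: 0.0445
gripper_force: 30.0
```

Request:
{"method": "step_arm", "body": {"rows": [[1,[0,0,-12],[0,0,0]],[1,[0,0,-40],[0,0,0]],[1,[0,0,-72],[0,0,0]],[1,[0,0,-104],[0,0,0]],[1,[0,0,-125],[0,0,0]]]}}

```text
clock: 25.3
tool_pos: [0.4802, -0.1139, 0.1638]
orientation: [179.8, -0.1, -133.1]
force: [-0.6, -0.5, -2.3]
opening: 0.0445
gripper_force: 30.0
```

Request:
{"method": "step_arm", "body": {"rows": [[1,[0,0,-20],[0,0,0]],[1,[0,0,-40],[0,0,0]],[1,[0,0,-56],[0,0,0]],[1,[0,0,-66],[0,0,0]],[1,[0,0,-70],[0,0,0]]]}}

```text
clock: 25.72
tool_pos: [0.4809, -0.1143, 0.0953]
orientation: [179.9, -0.1, -133.1]
force: [-1.3, 0.2, -1.8]
opening: 0.0446
gripper_force: 30.0
```

Run:
```python
from h import *
import cv2
s=ctrl.snapshot("scene")[:,:,::-1]
cv2.imwrite("pics/g4.png",cv2.resize(s[130:400,180:500],None,fx=2.2,fy=2.2,interpolation=2))
print(ctrl.get_obs()["tool_pos"])
```

```text
[ 0.48124241 -0.11442033  0.09560887]
```

View pics/g4.png

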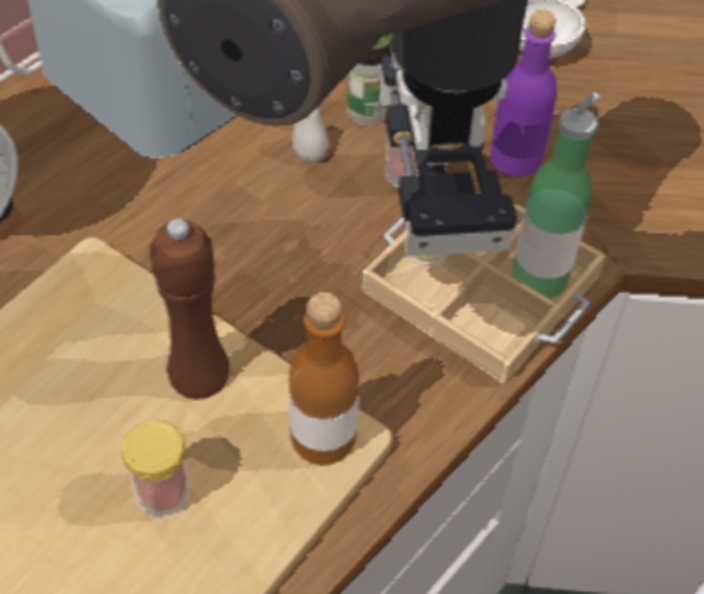

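Jam at (157,468), mill and vinegar stand on the board. The mustard is hidden behind the gripper over its compartment. Lowering gently.

Request:
{"method": "step_arm", "body": {"rows": [[1,[0,0,-12],[0,0,0]],[1,[0,0,-26],[0,0,0]],[1,[0,0,-38],[0,0,0]],[1,[0,0,-45],[0,0,0]],[1,[0,0,-46],[0,0,0]]]}}

```text
clock: 26.18
tool_pos: [0.4818, -0.1148, 0.0506]
orientation: [180.0, -0.0, -133.2]
force: [-0.4, -0.2, -1.9]
opening: 0.0447
gripper_force: 30.0
```

Request:
{"method": "step_arm", "body": {"rows": [[1,[0,0,-1],[0,0,0]],[1,[0,0,-2],[0,0,0]],[1,[0,0,-3],[0,0,0]],[1,[0,0,-3],[0,0,0]],[1,[0,0,-3],[0,0,0]]]}}

```text
clock: 26.6
tool_pos: [0.4823, -0.1149, 0.0485]
orientation: [-180.0, 0.0, -133.3]
force: [-0.9, 0.3, -2.1]
opening: 0.0446
gripper_force: 30.0
```

Request:
{"method": "step_arm", "body": {"rows": [[1,[0,0,-1],[0,0,0]],[1,[0,0,-2],[0,0,0]],[1,[0,0,-2.5],[0,0,0]],[1,[0,0,-2.5],[0,0,0]],[1,[0,0,-2.5],[0,0,0]]]}}

```text
clock: 27.02
tool_pos: [0.4826, -0.115, 0.0468]
orientation: [-179.9, 0.0, -133.2]
force: [-3.7, 1.4, 13.7]
opening: 0.0448
gripper_force: 30.0
```

Request:
{"method": "step_arm", "body": {"rows": [[0.5,[0,0,0],[0,0,0]],[0.2,[0,0,0],[0,0,0]],[0,[0,0,0],[0,0,0]],[0,[0,0,0],[0,0,0]],[0,[0,0,0],[0,0,0]]]}}

```text
clock: 27.43
tool_pos: [0.4821, -0.115, 0.0455]
orientation: [-180.0, -0.0, -133.3]
force: [-0.1, 0.1, 0.2]
opening: 0.0658
gripper_force: 0.0
```

Request:
{"method": "step_arm", "body": {"rows": [[0,[0,0,5],[0,0,0]],[0,[0,0,20],[0,0,0]],[0,[0,0,45],[0,0,0]],[0,[0,0,75],[0,0,0]],[0,[0,0,110],[0,0,0]]]}}

```text
clock: 27.85
tool_pos: [0.4809, -0.1151, 0.1559]
orientation: [179.9, -0.1, -133.3]
force: [0.5, 0.5, -0.1]
opening: 0.0873
gripper_force: 0.0
```

Request:
{"method": "step_arm", "body": {"rows": [[0,[0,0,35],[0,0,0]],[0,[0,0,70],[0,0,0]],[0,[2,5,92],[0,0,-0.1]],[0,[8,20,98],[0,0,-0.2]],[0,[16,42,98],[0,0,-0.3]]]}}

```text
clock: 28.27
tool_pos: [0.499, -0.0734, 0.2568]
orientation: [-179.9, 0.3, -150.8]
force: [-0.1, 0.1, -0.3]
opening: 0.0875
gripper_force: 0.0
```

Request:
{"method": "step_arm", "body": {"rows": [[0,[11,32,0],[0,0,-0.1]],[0,[23,64,0],[0,0,-0.2]],[0,[35,98,0],[0,0,-0.3]],[0,[47,131,0],[0,0,-0.4]],[0,[56,156,0],[0,0,-0.485]]]}}

```text
clock: 28.68
tool_pos: [0.5546, 0.0853, 0.2538]
orientation: [180.0, 0.0, -178.5]
force: [-0.2, -0.4, -0.1]
opening: 0.0877
gripper_force: 0.0
```

Request:
{"method": "step_arm", "body": {"rows": [[0,[4,12,0],[0,0,0]],[0,[5,17,0],[0,0,0]],[0,[5,17,0],[0,0,0]],[0,[5,17,0],[0,0,0]],[0,[5,17,0],[0,0,0]]]}}

```text
clock: 29.1
tool_pos: [0.5587, 0.099, 0.2538]
orientation: [180.0, 0.0, -178.2]
force: [-0.2, -0.2, -0.1]
opening: 0.0877
gripper_force: 0.0
```

Run:
```python
from h import *
import cv2
s=ctrl.snapshot("scene")[:,:,::-1]
cv2.imwrite("pics/g5.png",cv2.resize(s[130:400,180:500],None,fx=2.2,fy=2.2,interpolation=2))
o=ctrl.get_obs();print(o["tool_pos"],o["joint_pos"].round(1))
```

```text
[0.55873193 0.09892914 0.25383379] [  29.8    9.5  -10.8    0.   -69.8 -118.1]
```

View pics/g5.png

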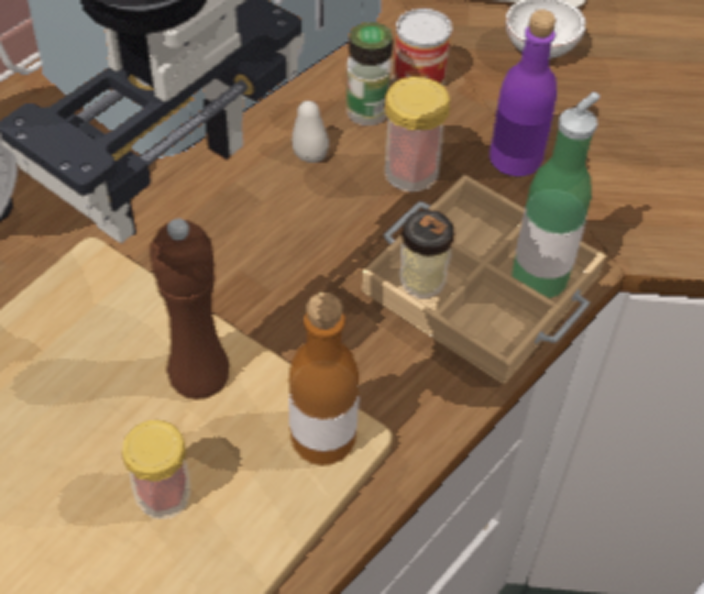

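The mustard stands upright in the back-left compartment (427,250), and everything else is upright. Fetching the mill (185,310).

Request:
{"method": "step_arm", "body": {"rows": [[0,[0.5,0.5,-14],[0,0,0]],[0,[1,1,-36],[0,0,0]],[0,[1,1,-60],[0,0,0]],[0,[1,1,-82],[0,0,0]],[0.3,[1,1,-96],[0,0,0]]]}}

```text
clock: 29.57
tool_pos: [0.5589, 0.0996, 0.1557]
orientation: [-180.0, -0.1, -178.3]
force: [-0.8, -0.3, -0.4]
opening: 0.0847
gripper_force: 0.0
```

Request:
{"method": "step_arm", "body": {"rows": [[0.6,[0,0,0],[0,0,0]],[0.8,[0,0,0],[0,0,0]],[0.9,[0,0,0],[0,0,0]],[1,[0,0,0],[0,0,0]],[1,[0,0,0],[0,0,0]]]}}

```text
clock: 29.98
tool_pos: [0.5607, 0.1012, 0.1589]
orientation: [180.0, 0.1, -178.2]
force: [-0.2, -0.3, 0.5]
opening: 0.0531
gripper_force: 0.0
```

Request:
{"method": "step_arm", "body": {"rows": [[1,[0,0,0],[0,0,0]],[1,[0,0,0],[0,0,0]],[1,[0,0,0],[0,0,0]],[1,[0,0,0],[0,0,0]],[1,[0,0,0],[0,0,0]]]}}

```text
clock: 30.4
tool_pos: [0.5607, 0.101, 0.1585]
orientation: [-180.0, 0.1, -178.2]
force: [-0.4, -1.2, 6.2]
opening: 0.046
gripper_force: 30.0
```

Request:
{"method": "step_arm", "body": {"rows": [[1,[0,0,5],[0,0,0]],[1,[0,0,16],[0,0,0]],[1,[0,0,38],[0,0,0]],[1,[0,0,64],[0,0,0]],[1,[0,0,88],[0,0,0]]]}}

```text
clock: 30.82
tool_pos: [0.5596, 0.1011, 0.2469]
orientation: [-180.0, -0.1, -178.2]
force: [-0.3, 0.6, -2.3]
opening: 0.046
gripper_force: 30.0
```

Request:
{"method": "step_arm", "body": {"rows": [[1,[-2,-8,12],[0,0,0]],[1,[-7,-28,13],[0,0,0]],[1,[-15,-58,13],[0,0,0]],[1,[-23,-90,13],[0,0,0]],[1,[-31,-122,13],[0,0,0]]]}}

```text
clock: 31.23
tool_pos: [0.5279, -0.0221, 0.2584]
orientation: [180.0, -0.0, -178.2]
force: [0.4, 0.2, -2.1]
opening: 0.0463
gripper_force: 30.0
```

Request:
{"method": "step_arm", "body": {"rows": [[1,[-8,-32,0],[0,0,0]],[1,[-17,-64,0],[0,0,0]],[1,[-25,-96,0],[0,0,0]],[1,[-33,-128,0],[0,0,0]],[1,[-39,-150,0],[0,0,0]]]}}

```text
clock: 31.65
tool_pos: [0.4884, -0.1732, 0.2585]
orientation: [180.0, -0.0, -178.3]
force: [0.1, 0.2, -1.7]
opening: 0.0461
gripper_force: 30.0
```

Request:
{"method": "step_arm", "body": {"rows": [[1,[-4,-14,0],[0,0,0]],[1,[-5.5,-20,0],[0,0,0]],[1,[-5.5,-20,0],[0,0,0]],[1,[-5.5,-20,-10],[0,0,0]],[1,[-5.5,-20,-26],[0,0,0]]]}}

```text
clock: 32.07
tool_pos: [0.4856, -0.1905, 0.2332]
orientation: [-180.0, 0.2, -178.2]
force: [0.8, -0.0, -2.1]
opening: 0.0461
gripper_force: 30.0
```

Request:
{"method": "step_arm", "body": {"rows": [[1,[0,0,-12],[0,0,0]],[1,[0,0,-20],[0,0,0]],[1,[0,0,-24],[0,0,0]],[1,[0,0,-24],[0,0,0]],[1,[0,0,-24],[0,0,0]]]}}

```text
clock: 32.48
tool_pos: [0.4849, -0.1906, 0.2087]
orientation: [-180.0, -0.0, -178.2]
force: [-0.6, -0.8, -2.0]
opening: 0.0459
gripper_force: 30.0
```

Run:
```python
from h import *
import cv2
s=ctrl.snapshot("scene")[:,:,::-1]
cv2.imwrite("pics/g6.png",cv2.resize(s[130:330,330:490],None,fx=3,fy=3,interpolation=2))
o=ctrl.get_obs();print(o["tool_pos"],o["joint_pos"].round(1))
```

```text
[ 0.48512534 -0.19073511  0.20911618] [  0.1   6.7 -20.1   0.  -63.1 -88.3]
```

View pics/g6.png

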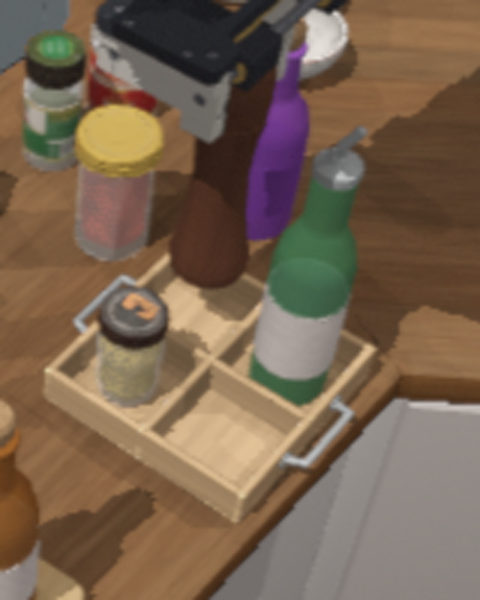

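The mill's foot (208,270) hangs upright over the free back-right compartment, clear of the mustard and oil. Lowering.

Request:
{"method": "step_arm", "body": {"rows": [[1,[0,0,-8],[0,0,0]],[1,[0,0,-22],[0,0,0]],[1,[0,0,-36],[0,0,0]],[1,[0,0,-50],[0,0,0]],[1,[0,0,-58],[0,0,0]]]}}

```text
clock: 32.95
tool_pos: [0.484, -0.1908, 0.1491]
orientation: [180.0, -0.1, -178.3]
force: [-0.5, 0.2, -1.6]
opening: 0.0461
gripper_force: 30.0
```

Request:
{"method": "step_arm", "body": {"rows": [[1,[0,0,-1],[0,0,0]],[1,[0,0,-2],[0,0,0]],[1,[0,0,-3],[0,0,0]],[1,[0,0,-4],[0,0,0]],[1,[0,0,-4],[0,0,0]]]}}

```text
clock: 33.37
tool_pos: [0.4849, -0.191, 0.1471]
orientation: [-180.0, 0.1, -178.2]
force: [0.2, 0.6, -1.9]
opening: 0.0461
gripper_force: 30.0
```

Request:
{"method": "step_arm", "body": {"rows": [[1,[0,0,-0.5],[0,0,0]],[1,[0,0,-1],[0,0,0]],[1,[0,0,-1.5],[0,0,0]],[1,[0,0,-1.5],[0,0,0]],[1,[0,0,-1.5],[0,0,0]]]}}

```text
clock: 33.78
tool_pos: [0.486, -0.1913, 0.1469]
orientation: [-179.9, 0.2, -178.2]
force: [-1.4, 0.9, 8.6]
opening: 0.0463
gripper_force: 30.0
```

Request:
{"method": "step_arm", "body": {"rows": [[0.5,[0,0,0],[0,0,0]],[0.2,[0,0,0],[0,0,0]],[0,[0,0,0],[0,0,0]],[0,[0,0,0],[0,0,0]],[0,[0,0,0],[0,0,0]]]}}

```text
clock: 34.2
tool_pos: [0.4845, -0.1909, 0.145]
orientation: [180.0, -0.0, -178.2]
force: [-0.2, -0.7, 0.1]
opening: 0.0674
gripper_force: 0.0
```

Request:
{"method": "step_arm", "body": {"rows": [[0,[0,0,5],[0,0,0]],[0,[0,0,20],[0,0,0]],[0,[0,0,45],[0,0,0]],[0,[0,0,75],[0,0,0]],[0,[0,0,105],[0,0,0]]]}}

```text
clock: 34.62
tool_pos: [0.484, -0.191, 0.2512]
orientation: [-180.0, -0.1, -178.2]
force: [0.9, 0.8, 0.2]
opening: 0.0876
gripper_force: 0.0
```

Request:
{"method": "step_arm", "body": {"rows": [[0,[-2,12,0],[0,0,0.11]],[0,[-6,34,0],[0,0,0.22]],[0,[-10,58,0],[0,0,0.33]],[0,[-14,82,0],[0,0,0.44]],[0,[-18,106,0],[0,0,0.55]]]}}

```text
clock: 35.03
tool_pos: [0.4661, -0.0842, 0.2504]
orientation: [-180.0, 0.0, -146.4]
force: [0.3, -0.2, -0.4]
opening: 0.0875
gripper_force: 0.0
```

Request:
{"method": "step_arm", "body": {"rows": [[0,[-4,24,0],[0,0,0.11]],[0,[-8,48,0],[0,0,0.22]],[0,[-12,72,0],[0,0,0.33]],[0,[-16,96,0],[0,0,0.44]],[0,[-20,120,0],[0,0,0.55]]]}}

```text
clock: 35.45
tool_pos: [0.4461, 0.0361, 0.2505]
orientation: [-180.0, 0.0, -114.9]
force: [0.6, 0.3, -0.5]
opening: 0.0878
gripper_force: 0.0
```

Request:
{"method": "step_arm", "body": {"rows": [[0,[-4,18,0],[0,0,0.11]],[0,[-7,32,0],[0,0,0.22]],[0,[-8,40,0],[0,0,0.33]],[0,[-8,40,0],[0,0,0.44]],[0,[-8,40,0],[0,0,0.471]]]}}

```text
clock: 35.87
tool_pos: [0.4384, 0.0757, 0.2504]
orientation: [-180.0, 0.0, -87.8]
force: [-0.1, -0.1, 0.6]
opening: 0.0876
gripper_force: 0.0
```

Run:
```python
from h import *
import cv2
s=ctrl.snapshot("scene")[:,:,::-1]
cv2.imwrite("pics/g7.png",cv2.resize(s[130:400,180:500],None,fx=2.2,fy=2.2,interpolation=2))
o=ctrl.get_obs();print(o["tool_pos"],o["joint_pos"].round(1))
```

```text
[0.43844141 0.07541597 0.25034592] [ 35.3  -2.8 -24.5   0.  -68.3 -33.2]
```

View pics/g7.png

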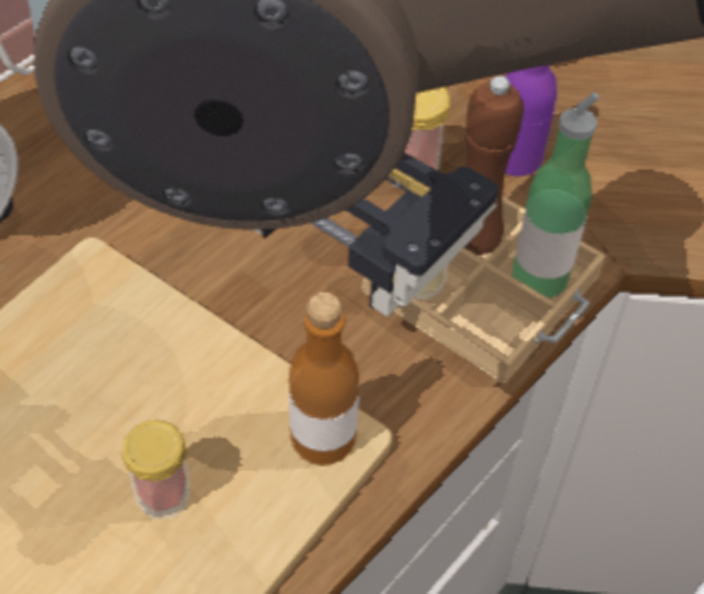

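The mill stands upright in the back-right compartment (492,165). Vinegar at (324,390) and jam at (157,468) are upright on the board. Fetching the vinegar.

Request:
{"method": "step_arm", "body": {"rows": [[0,[1,0,-14],[0,0,0]],[0,[2,0,-40],[0,0,0]],[0,[2,0,-68],[0,0,0]],[0,[2,0,-94],[0,0,0]],[0.3,[2,0,-108],[0,0,0]]]}}

```text
clock: 36.33
tool_pos: [0.4392, 0.0742, 0.1396]
orientation: [179.8, -0.1, -88.3]
force: [-0.0, -0.1, 0.4]
opening: 0.0847
gripper_force: 0.0
```

Request:
{"method": "step_arm", "body": {"rows": [[0.6,[0,0,0],[0,0,0]],[0.8,[0,0,0],[0,0,0]],[0.9,[0,0,0],[0,0,0]],[1,[0,0,0],[0,0,0]],[1,[0,0,0],[0,0,0]]]}}

```text
clock: 36.75
tool_pos: [0.4412, 0.0754, 0.1432]
orientation: [-179.9, 0.1, -88.2]
force: [-0.0, 0.3, 0.1]
opening: 0.0535
gripper_force: 0.0
```

Request:
{"method": "step_arm", "body": {"rows": [[1,[0,0,0],[0,0,0]],[1,[0,0,0],[0,0,0]],[1,[0,0,0],[0,0,0]],[1,[0,0,0],[0,0,0]],[1,[0,0,0],[0,0,0]]]}}

```text
clock: 37.17
tool_pos: [0.4408, 0.0751, 0.1422]
orientation: [-180.0, 0.0, -88.2]
force: [-0.0, 0.2, -0.1]
opening: 0.0264
gripper_force: 29.5
```

Request:
{"method": "step_arm", "body": {"rows": [[1,[0,0,0],[0,0,0]],[1,[0,0,5],[0,0,0]],[1,[0,0,18],[0,0,0]],[1,[0,0,40],[0,0,0]],[1,[0,0,62],[0,0,0]]]}}

```text
clock: 37.58
tool_pos: [0.4395, 0.0745, 0.2041]
orientation: [179.8, -0.1, -88.2]
force: [1.2, 0.5, -2.5]
opening: 0.0262
gripper_force: 29.6
```

Request:
{"method": "step_arm", "body": {"rows": [[1,[-6,-10,6],[0,0,0]],[1,[-15,-32,8],[0,0,0]],[1,[-24,-60,8],[0,0,0]],[1,[-30,-88,8],[0,0,0]],[1,[-33,-116,8],[0,0,0]]]}}

```text
clock: 38.0
tool_pos: [0.4054, -0.0423, 0.2116]
orientation: [179.9, 0.0, -88.2]
force: [1.6, -0.1, -1.8]
opening: 0.0265
gripper_force: 30.1
```

Request:
{"method": "step_arm", "body": {"rows": [[1,[-1,-28,0],[0,0,0]],[1,[-1,-54,0],[0,0,0]],[1,[-1,-71,0],[0,0,0]],[1,[-1,-77,-4],[0,0,0]],[1,[-1,-77,-14],[0,0,0]]]}}

```text
clock: 38.42
tool_pos: [0.4063, -0.1193, 0.1982]
orientation: [-180.0, 0.0, -88.4]
force: [0.8, 0.2, -1.9]
opening: 0.0266
gripper_force: 30.2
```

Request:
{"method": "step_arm", "body": {"rows": [[1,[0,0,-8],[0,0,0]],[1,[0,0,-12],[0,0,0]],[1,[0,0,-12],[0,0,0]],[1,[0,0,-12],[0,0,0]],[1,[0,0,-12],[0,0,0]]]}}

```text
clock: 38.83
tool_pos: [0.4068, -0.1176, 0.1863]
orientation: [-180.0, -0.0, -88.2]
force: [0.2, -0.4, -1.8]
opening: 0.0262
gripper_force: 30.2
```

Run:
```python
from h import *
import cv2
s=ctrl.snapshot("scene")[:,:,::-1]
cv2.imwrite("pics/g8.png",cv2.resize(s[130:330,330:490],None,fx=3,fy=3,interpolation=2))
o=ctrl.get_obs();print(o["tool_pos"],o["joint_pos"].round(1))
```

```text
[ 0.40690643 -0.11760188  0.18644982] [ 10.8  -2.1 -32.6   0.  -59.4  -9. ]
```

View pics/g8.png

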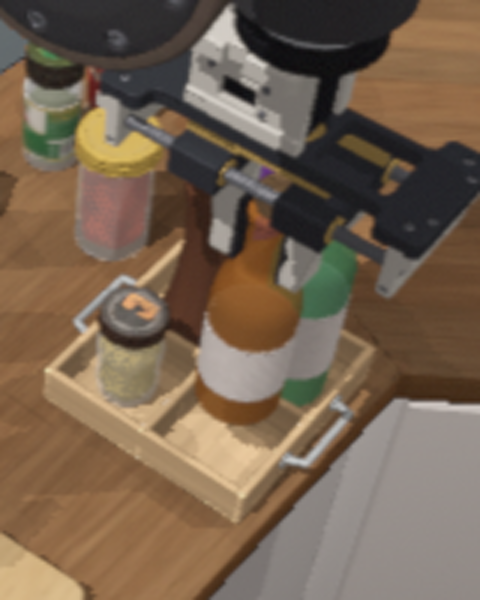

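The vinegar (245,340) hangs upright over the front-left compartment. Foot at about 64 mm; lowering to the floor (TCP 0.1305).

Request:
{"method": "step_arm", "body": {"rows": [[1,[0,0,-8],[0,0,0]],[1,[0,0,-22],[0,0,0]],[1,[0,0,-36],[0,0,0]],[1,[0,0,-47],[0,0,0]],[1,[0,0,-53],[0,0,0]]]}}

```text
clock: 39.3
tool_pos: [0.4058, -0.1179, 0.1316]
orientation: [179.9, 0.0, -88.2]
force: [-0.4, 0.2, -2.5]
opening: 0.0265
gripper_force: 30.2
```

Request:
{"method": "step_arm", "body": {"rows": [[1,[0,0,-1],[0,0,0]],[1,[0,0,-2],[0,0,0]],[1,[0,0,-3],[0,0,0]],[1,[0,0,-3],[0,0,0]],[1,[0,0,-3],[0,0,0]]]}}

```text
clock: 39.72
tool_pos: [0.4071, -0.118, 0.1308]
orientation: [-179.9, -0.0, -88.2]
force: [-0.7, -0.5, 2.4]
opening: 0.0269
gripper_force: 30.3
```

Seated. Release and rise, then back off over the board.

Request:
{"method": "step_arm", "body": {"rows": [[0.6,[0,0,0],[0,0,0]],[0.3,[0,0,0],[0,0,0]],[0,[0,0,0],[0,0,0]],[0,[0,0,0],[0,0,0]],[0,[0,0,0],[0,0,0]]]}}

```text
clock: 40.13
tool_pos: [0.4066, -0.1179, 0.1301]
orientation: [-180.0, 0.0, -88.2]
force: [-0.3, 0.3, -0.3]
opening: 0.0542
gripper_force: 0.0
```

Request:
{"method": "step_arm", "body": {"rows": [[0,[0,0,5],[0,0,0]],[0,[0,0,20],[0,0,0]],[0,[0,0,45],[0,0,0]],[0,[0,0,75],[0,0,0]],[0,[0,0,110],[0,0,0]]]}}

```text
clock: 40.55
tool_pos: [0.4055, -0.118, 0.2407]
orientation: [179.9, -0.0, -88.2]
force: [1.5, 0.5, -0.2]
opening: 0.0857
gripper_force: 0.0
```

Request:
{"method": "step_arm", "body": {"rows": [[0,[2,12,5],[0,0,0]],[0,[6,40,8],[0,0,0]],[0,[10,75,8],[0,0,0]],[0,[12,110,8],[0,0,0]],[0,[14,145,8],[0,0,0]]]}}

```text
clock: 40.97
tool_pos: [0.4204, 0.0284, 0.2488]
orientation: [-179.9, 0.0, -88.3]
force: [2.0, -1.1, -0.0]
opening: 0.0875
gripper_force: 0.0
```

Request:
{"method": "step_arm", "body": {"rows": [[0,[6,35,0],[0,0,0]],[0,[12,70,0],[0,0,0]],[0,[15,105,0],[0,0,0]],[0,[15,140,0],[0,0,0]],[0,[15,170,0],[0,0,0]]]}}

```text
clock: 41.38
tool_pos: [0.4354, 0.1993, 0.2485]
orientation: [-180.0, 0.0, -88.2]
force: [-0.1, -0.2, 0.3]
opening: 0.0877
gripper_force: 0.0
```

Request:
{"method": "step_arm", "body": {"rows": [[0,[0,35,0],[0,0,0]],[0,[0,70,0],[0,0,0]],[0,[-5,105,0],[0,0,0]],[0,[-10,140,0],[0,0,0]],[0,[-15,165,0],[0,0,0]]]}}

```text
clock: 41.8
tool_pos: [0.4201, 0.3646, 0.2482]
orientation: [-180.0, 0.0, -88.2]
force: [0.8, -0.2, 0.8]
opening: 0.0876
gripper_force: 0.0
```

Run:
```python
from h import *
import cv2
t=ctrl.snapshot("top")[:,:,::-1];s=ctrl.snapshot("scene")[:,:,::-1]
cv2.imwrite("pics/g9.png",np.hstack([cv2.resize(s[120:400,210:480],None,fx=1.48,fy=1.48,interpolation=2),cv2.resize(t[150:340,150:460],None,fx=1.29,fy=2.182,interpolation=2)[:414]]))
print(ctrl.get_obs()["tool_pos"])
```

```text
[0.41988652 0.36534819 0.24759984]
```

View pics/g9.png

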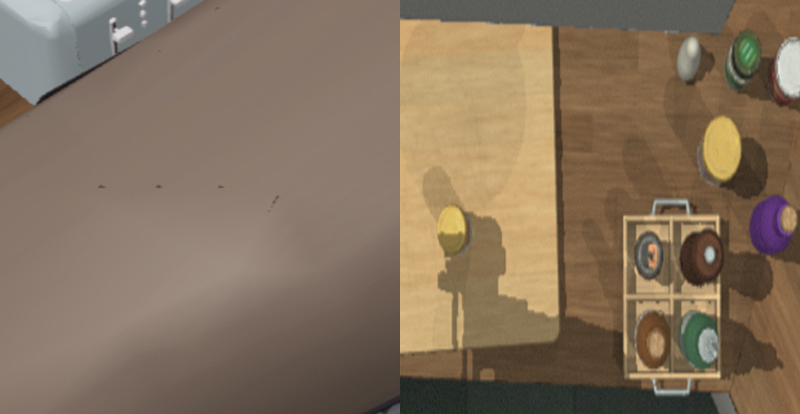

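The top view shows mustard back left (650,253), mill back right (702,257), vinegar front left (653,338), oil front right (700,338) and the jam on the board (452,230). The bystanders are unmoved. Handing in.

Request:
{"method": "step_arm", "body": {"rows": [[0,[0,0,0],[0,0,0]],[0,[0,0,0],[0,0,0]],[0,[0,0,0],[0,0,0]],[0,[0,0,0],[0,0,0]],[0,[0,0,0],[0,0,0]]]}}

```text
clock: 42.32
tool_pos: [0.4208, 0.3613, 0.2484]
orientation: [-180.0, 0.0, -88.3]
force: [-0.4, 0.7, 0.8]
opening: 0.0874
gripper_force: 0.0
```

```bash
python3 -c "
from plant import ctrl
print(ctrl.close_job())"
```

```text
the job is handed in; nothing more can be done
None
```

The changeover is done and handed in at about 42 s: the mustard is in the jam's compartment, the jam stands on the board, the pepper mill and vinegar are back upright in their own compartments, and nothing else was moved.

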